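# Shut the topping pan, then open the child-proof cleaner jug

### The arm

A 7-joint arm with a two-finger parallel gripper is mounted at the origin on the work surface. World frame = base frame: x ahead of the robot, y to its left, z up, the work surface at z = 0. Lengths are in m, angles in rad, forces in N, time in s.
With the tool pointing down it reaches from about 0.425 to 0.875 m from the base axis. Payload 4.7 kg.
Tool frame: the origin (TCP) lies midway between the tips of the shut fingers; the grasp point (between the pads) lies 19 mm behind it; z points along the fingers, y is the line along which they close (so a half turn about z gives the same grasp; the last joint's range is limited). The gripper opens to 87 mm and grips with 3 to 60 N. Pads are 19 mm wide; open, the fingers measure 117 mm over their backs; the gripper's body (75 mm by 190 mm) begins 51 mm behind the grasp point.
Start: joints at [-1.324, 0.321, -0.07, 1.45, 0.023, 1.371, -0.057], TCP at [0.15, 0.632, 0.186] pointing down, gripper open.
Joint ranges: [-2.86, 2.86], [-0.3, 2.09], [-1.38, 1.24], [0.06, 2.45], [-1.56, 4.7], [0.09, 2.05], [-2.69, 2.69]. Speed limits (rad/s): [2.57, 2.57, 3.14, 3.14, 3.14, 3.14, 3.14].

### API

Orientations are given as a rotation vector (axis times angle).
In Python, from station import state, read_camera, close_job, masks_of, place_of gives the robot as it stands.
- The arm moves only by the tool move_arm, never from a script. Its argument "targets" is a list of rows, each a list of 3 entries, a list of its own where there are three numbers: the turn, a rotation vector about the tool's x, y, z in degrees, then the shift along the tool's x, y, z in m, then the gripper command: -1 is fully open, 1 is shut, values between are in proportion. In form: [[[ax, ay, az], [dx, dy, dz], claw], ...]. A call has 1 to 8 rows; each row shifts and turns the commanded pose from where the row before left it, along the tool's axes as they then stand; what a row does not reach is not made up. A row lasts 1/10 s, in which the tool goes at most 50 mm and 8.59 degrees, less where a joint would pass 70% of its speed; a pose out of reach is approached as far as the arm can. A call is refused whole if a number of a shift passes 0.05 or a number of a turn 8.59, either way. A call with a gripper value outside its range is refused whole. The fingers move at their own pace and stop on an object; "force" is the grip in N (left out, the last holds). Time passes only in rows, so rows that do not move let the fingers close. It gives the time, the measured TCP pose, the force, the opening and the grip force at its end, in the units of the state.
- state(): the state, without advancing time (a new reading comes with each control period).
- read_camera(name): name is "scene" or "top" or "wrist"; returns a dict with "pixels" (480x640x3 uint8, red, green, blue), "vfov" (degrees; the focal length in pixels is half the picture's height over the tangent of half this angle, whatever the lens; pixels are square), "cx", "cy" (the principal point, pixels), "k1" (the pictures are not rectified: a ray, as slopes to the right and down, at radius r is drawn at 1 + k1 r^2 times it, then the intrinsics apply), "position" and "attitude" of the camera in the world; the wrist camera has in their place "mount" (4x4, takes a point from camera to tool coordinates, whose origin is the TCP and whose axes are the flange's). Camera axes: x right, y down, z forward; pixel columns grow to the right and rows downward; lengths in m; the calibration is good to about 2 mm. A picture is of the moment at which its call begins: read the wrist's pose just before it. There is no depth.
- close_job(): hands the job in; it is judged then, once.
Trained networks look in a picture, given as the dict that the camera call returned (one of the last four; its "shot" number tells which), for a name from the list of things; names that differ only in an ending like _2 or _b are one class to them, and where a whole thing is asked for, a point or a joint stands for the part that bears it (a point fixed in the world has none). Each returns a list of dicts, best first, with "p" (0 to 1); they miss things now and then, are a little off and sometimes report something else, mostly with a low value. They report only what shows in the picture. A call takes as long as a camera call. They do not tell look-alikes from the thing itself.
- masks_of(picture, target): "region" (480x640 bool, what is visible of it) and "position" ([column, row] in pixels, amid what is visible of it).
- place_of(picture, target): "position" ([column, row] in pixels: a listed point, or the origin of a listed thing).
The state is a dict: "time_s": time; "qpos": joint angles; "dq": joint speeds; "joint_efforts": joint torques, N m; "tcp_pos": TCP position; "tool_rot": TCP orientation; "force": force on the tool from outside, world axes, zero at the start; "ft_torque": the same for the moment, N m; "finger_gap": opening from 0.0 (shut) to 1.0 (fully open); "grip_force": force on a finger pad.
Only numpy, scipy, OpenCV 4.12 (cv2) and the standard library are available. Lean on these libraries where they do the work, as an engineer would, in place of code of your own. Each camera call takes 0.05 s, during which the arm holds its last target. There are 200 camera calls.

### The job

Closing time at the fruit-dessert counter: before the cleaner is opened, press the raised lid of the steel topping pan fully home so that nothing can splash in. Then open the cleaner jug: press its push-and-turn safety cap down, twist it counter-clockwise (seen from above) while it is pressed, and lift it off. Finish while still holding the cap in the gripper, upright and clear above the jug's mouth by about 5 to 10 cm; leave the bottles and cups around undisturbed.

Things in the scene. Friction and masses are not known exactly. Their poses are not given: they have to be found in the camera images.
- cap_mid (a point): Centre (half-way up, on the axis) of the jug's loose round grey ribbed plastic cap, 59 mm across, 38 mm tall, about 40 g, z up. Grip it across from above, any direction. Held by inner lugs, it turns only when pressed down more than 6 mm (8 to 9 is right, stop at 12). Kept pressed, turn it counter-clockwise seen from above 1.1 to 1.25 rad (end stop 1.3); then it lifts straight off.
- jug: White plastic cleaner jug, fixed (cannot move or turn) in a low steel tray of 150 x 200 mm. Square body 120 x 170 mm, 158 mm tall; round shoulder up to 185 mm; loop handle on its +y side, up to 186 mm. Origin at the centre of the underside, z up; neck and cap are on this axis. The cap's lower rim rests 215 mm above the origin, so 29 mm above shoulder and handle.
- jug_mouth (a point): Centre of the rim of the jug's neck, on the jug's axis, 235 mm above its underside (inside the cap at the start; the cap's centre then is 1 mm below this point). The neck's collar is 48 mm across.
- seal (a joint): Sprung seal in the jug's neck under the cap's crown: how far the cap presses it down, in m. 0 = cap up or off, 0.012 = fully down. Its spring pushes the cap up with 7 N at 0, 14 N at 0.0085, 17 N at 0.012.
- lid_top (a point): Centre of the top face of the pan's flat square lid (168 x 168 mm, 6 mm thick, grey rim and white middle). The top face is 106 mm above the counter when the lid is fully home and up to 9 mm higher at the start. Press it anywhere near its centre; it goes straight down and stays where it is left.
- lid (a joint): Height of the pan lid above its home position, in m: 0 = fully home on the pan's rim, 0.010 = highest. It resists with about 7 N of gasket friction (10 N moves it slowly), then stops hard.
- pan: Square steel topping pan, 172 mm across its rim, 100 mm tall, fixed to the counter. Origin at the centre of the underside, z up.
- squeeze_a: Bystander: upright squeeze bottle with nozzle, 52 mm across, 172 mm tall, loose. Origin at the centre of its underside.
- squeeze_b: Bystander: a second, like squeeze bottle. Origin at the centre of its underside.
- cups: Bystander: stack of paper cups, 88 mm across, 94 mm tall, loose. Origin at the centre of its underside.
- soap: Bystander: white pump bottle, 64 mm across, 189 mm tall, loose. Origin at the centre of its underside.
Mind the look-alikes: they are no part of the job. Of the things shaped like the part that bears cap_mid, the grey one is meant.

How it is judged:
On the way, in this order (a step that is already met when the one before it is completed fails the run):
1. the pan's lid is fully home (within 1.5 mm) (value of joint lid below 0.0015 m), for 0.2 s.
2. the cap, still in place on the jug, is pressed down by at least 5 mm (value of joint seal above 0.005 m and horizontal distance between cap_mid and jug_mouth below 0.006 m), for 0.2 s.
3. the cap, still on the neck, is twisted by more than 0.8 rad (angle between the x axis of cap_mid and the x axis of jug, either way round above 0.8 rad and z of cap_mid in the frame of jug_mouth below 0.008 m and horizontal distance between cap_mid and jug_mouth below 0.006 m), for 0.05 s.
At the end, for the whole second after the job is handed in: The pan lid is within 1.5 mm of home; the cap is held still (under 30 mm/s) by the fingers (over 2 N), touching nothing of the jug, its centre 35 to 140 mm above the jug's mouth, within 35 mm of the jug's axis sideways and within 0.25 rad of upright (value of joint lid below 0.0015 m and z of cap_mid in the frame of jug_mouth between 0.035 and 0.14 m and horizontal distance between cap_mid and jug_mouth below 0.035 m and angle between cap_mid's own z axis and vertical below 0.25 rad and linear speed of cap below 0.03 m/s and contact force between cap and the fingers above 2 N and contact force between cap and jug below 0.1 N); the arm keeps its last pose, push and grip.
It fails at once if the first squeeze bottle moved by more than 3 cm or tipped (distance of squeeze_a from where it was at the start of the episode above 0.03 m or angle between squeeze_a's own z axis and vertical above 0.4 rad).
It fails at once if the second squeeze bottle moved by more than 3 cm or tipped (distance of squeeze_b from where it was at the start of the episode above 0.03 m or angle between squeeze_b's own z axis and vertical above 0.4 rad).
It fails at once if the stack of cups moved by more than 3 cm or tipped (distance of cups from where it was at the start of the episode above 0.03 m or angle between cups's own z axis and vertical above 0.4 rad).
It fails at once if the pump bottle moved by more than 3 cm or tipped (distance of soap from where it was at the start of the episode above 0.03 m or angle between soap's own z axis and vertical above 0.4 rad).
It also fails if it takes over 58 s, if anything falls off the work surface, if the arm or the gripper's body presses on something with over 40 N, if the wrist force passes 120 N, or if a joint passes its speed limit or range.

## Working session

There is one attempt and no reset: what is moved stays moved. The work goes in short steps, Python scripts to look and compute and a tool call to move; the robot and the scene stay as the last step left them, time stands still between calls to the robot, and variables do not carry over. Pictures are saved under pics/ and viewed, at most 10 in all, crops included, and the job is handed in when it is done.

Besides the shell and the picture viewer there is one more tool, called after "Emit:" as name(argument=value, ...), one argument or row to a line, values as JSON. move_arm: Moves the arm, as the interface text tells. Its arguments: {"type":"object","properties":{"targets":{"type":"array"},"force":{"type":"number"}},"required":["targets"]}

```bash
mkdir -p pics; cat > h.py <<'E'
import numpy as np, cv2
from scipy.spatial.transform import Rotation as R
from station import *
def cam(name):
    s=state(); p=read_camera(name)
    if name=="wrist":
        T=np.eye(4);T[:3,:3]=R.from_rotvec(s["tool_rot"]).as_matrix();T[:3,3]=s["tcp_pos"]
        p["T"]=T@np.array(p["mount"])
    else:
        a=np.array(p["attitude"],float); T=np.eye(4)
        T[:3,:3]=a if a.shape==(3,3) else (R.from_rotvec(a).as_matrix() if a.size==3 else R.from_quat(a).as_matrix())
        T[:3,3]=p["position"]; p["T"]=T
    return p
def ray(p,uv):
    f=240/np.tan(np.radians(p["vfov"])/2)
    K=np.array([[f,0,p["cx"]],[0,f,p["cy"]],[0,0,1.]])
    n=cv2.undistortPoints(np.array([[uv]],float),K,np.array([p["k1"],0,0,0,0.]))[0,0]
    d=p["T"][:3,:3]@np.array([n[0],n[1],1]); return p["T"][:3,3],d/np.linalg.norm(d)
def atz(p,uv,z):
    o,d=ray(p,uv); return o+d*(z-o[2])/d[2]
def tri(a,b):
    A=np.zeros((3,3));B=np.zeros(3)
    for o,d in (a,b):
        M=np.eye(3)-np.outer(d,d);A+=M;B+=M@o
    x=np.linalg.solve(A,B); return x,[np.linalg.norm(np.cross(x-o,d)) for o,d in (a,b)]
def save(p,n): cv2.imwrite("pics/"+n,p["pixels"][:,:,::-1])
E
python3 - <<'E'
from h import *
print(state())
ps={n:cam(n) for n in("scene","top","wrist")}
for n,p in ps.items():
    save(p,n+"0.png"); print(n,{k:v for k,v in p.items() if k not in("pixels",)})
Z=dict(cap_mid=.234,jug=0,jug_mouth=.235,lid_top=.112,pan=0,squeeze_a=0,cups=0,soap=0)
for t,z in Z.items():
    for n in("scene","top"):
        for d in place_of(ps[n],t)[:4]: print(t,n,np.round(d["p"],2),np.round(d["position"],1),np.round(atz(ps[n],d["position"],z),3))
cv2.imwrite("pics/both.png",cv2.resize(np.vstack([ps["scene"]["pixels"],ps["top"]["pixels"]])[:,:,::-1],(400,600)))
E
```

```text
{'time_s': 0.0, 'qpos': array([-1.3239039 ,  0.32185103, -0.07006462,  1.45166885,  0.02260059,
        1.37076817, -0.05689653]), 'dq': array([-0.00064648, -0.0005006 ,  0.00072003, -0.00078527,  0.00074332,
        0.00103665,  0.00081336]), 'joint_efforts': array([-1.41976589e-04, -4.91280019e+01, -4.04051598e-01, -3.12529886e+01,
       -6.39930367e-02,  4.35029995e-02,  1.57211844e-04]), 'tcp_pos': array([0.1498752 , 0.63185638, 0.18474629]), 'tool_rot': array([-3.64807084e-01, -3.12021857e+00,  2.99232677e-03]), 'force': array([ 0.23855292, -0.27232421,  0.28004287]), 'ft_torque': array([0.01704753, 0.03515877, 0.02256511]), 'grip_force': 0.0, 'finger_gap': 0.9983643948870196}
scene {'vfov': 55.94431418802276, 'cx': 318.28123335100975, 'cy': 244.8645968403576, 'k1': -0.025077040244497417, 'position': array([ 1.38299125, -0.30742558,  0.92870866]), 'attitude': array([-1.90581047, -1.39991774,  0.61689874]), 'shot': 1, 'T': array([[ 0.30786628,  0.62685103, -0.71573469,  1.38299125],
       [ 0.95121235, -0.18671515,  0.2456268 , -0.30742558],
       [ 0.0203329 , -0.75643588, -0
[... 1818 characters left out ...]
 -0.215  0.112]
lid_top top 0.82 [392.1 236.2] [ 0.575 -0.213  0.112]
pan top 0.79 [387.6 240.1] [ 0.579 -0.219  0.   ]
squeeze_a scene 0.87 [334.7 337.8] [ 0.722 -0.03   0.   ]
squeeze_a scene 0.56 [364.5 333.7] [0.732 0.048 0.   ]
squeeze_a top 0.68 [282.1 172.3] [0.749 0.048 0.   ]
squeeze_a top 0.59 [314.5 186. ] [ 0.715 -0.034  0.   ]
squeeze_a top 0.55 [392.  233.8] [ 0.595 -0.23   0.   ]
cups scene 0.9 [155.2 316.1] [ 0.517 -0.46  -0.   ]
cups top 0.89 [480.9 268.2] [ 0.51  -0.458 -0.   ]
soap scene 0.74 [463.1 262.2] [0.569 0.44  0.   ]
soap scene 0.62 [332.  336.9] [ 0.717 -0.035 -0.   ]
soap scene 0.37 [401.2 206.5] [0.253 0.384 0.   ]
soap top 0.9 [125.1 244.5] [0.56  0.443 0.   ]
```

View pics/scene0.png

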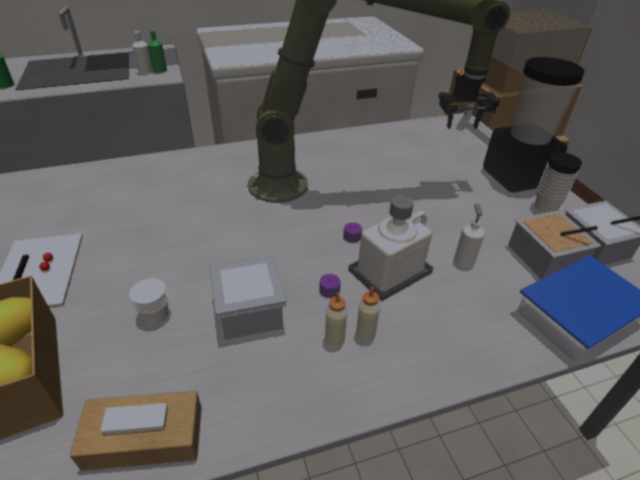

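View pics/top0.png

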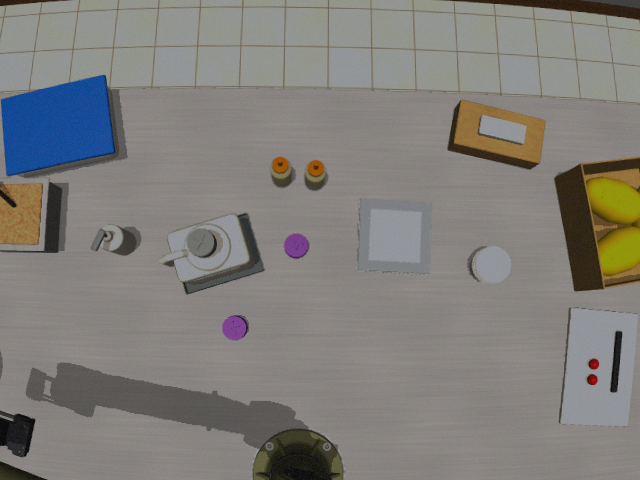

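```bash
python3 - <<'E'
import cv2
im=cv2.imread("pics/scene0.png")[170:320,290:490]
cv2.imwrite("pics/crop.png",cv2.resize(im,None,fx=4,fy=4,interpolation=cv2.INTER_CUBIC))
E
```

```text
(no output)
```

View pics/crop.png

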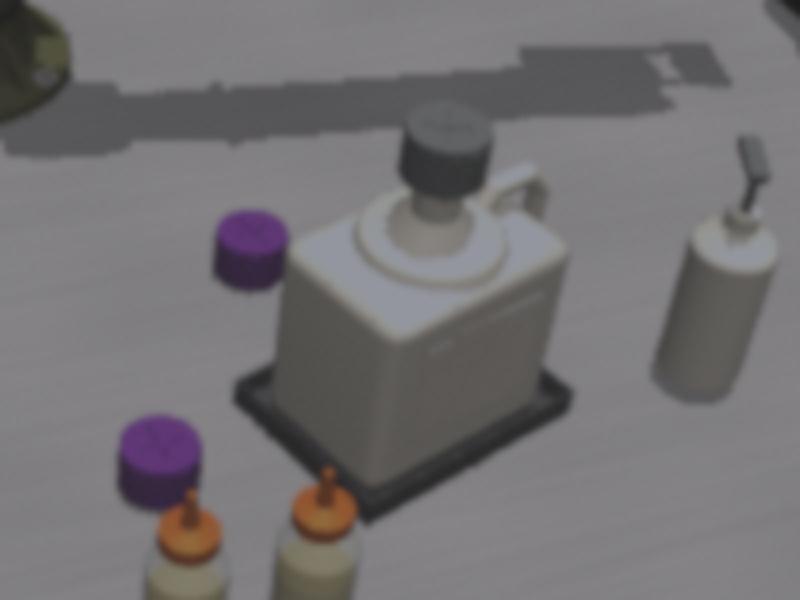

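The scene shows a jug with the grey cap at scene pixel (402,208) and top pixel (202,242). The look-alikes are two purple caps on the counter, at scene (329,286) and (354,233). The close crop confirms that the grey one on the jug neck is the target. The pan lid is at scene (248,285), and the bottles and cups are clear of it.

Emit:
move_arm(
  targets=[
    [[0,0,0],[-0.03,-0.02,-0.015],-1],
    [[0,0,0],[-0.03,-0.02,-0.015],-1],
    [[0,0,0],[-0.03,-0.02,-0.015],-1],
    [[0,0,0],[-0.03,-0.02,-0.015],-1],
    [[0,0,0],[-0.03,-0.02,-0.015],-1],
    [[0,0,0],[-0.03,-0.02,-0.015],-1],
    [[0,0,0],[-0.03,-0.02,-0.015],-1],
    [[0,0,0],[-0.03,-0.02,-0.015],-1],
  ],
)

```text
time_s: 1.75
tcp_pos: [0.3475, 0.4202, 0.3068]
tool_rot: [0.365, 3.12, 0.001]
force: [0.4, 0.6, 0.3]
finger_gap: 0.998
grip_force: 0.0
```

Emit:
move_arm(
  targets=[
    [[0,0,0],[-0.03,-0.02,-0.005],-1],
    [[0,0,0],[-0.03,-0.02,-0.005],-1],
    [[0,0,0],[-0.03,-0.02,-0.005],-1],
    [[0,0,0],[-0.03,-0.02,-0.005],-1],
    [[0,0,0],[-0.03,-0.02,-0.005],-1],
    [[0,0,0],[-0.03,-0.02,-0.005],-1],
    [[0,0,0],[-0.03,-0.02,-0.005],-1],
    [[0,0,0],[0,0,0],-1],
  ],
)

```text
time_s: 2.55
tcp_pos: [0.5225, 0.2307, 0.3417]
tool_rot: [0.38, 3.115, -0.003]
force: [0.2, -1.1, -0.0]
finger_gap: 1.0
grip_force: 0.0
```

```bash
cat > look.py <<'E'
from h import *
import sys
s=state(); print(s["time_s"],np.round(s["tcp_pos"],4),"q",np.round(s["qpos"],2),"F",np.round(s["force"],1)); Rm=R.from_rotvec(s["tool_rot"]).as_matrix(); print(np.round(Rm,3))
w=cam("wrist"); save(w,sys.argv[1])
for t in sys.argv[2:]:
    n,z=t.split("=")
    for d in place_of(w,n)[:3]:
        X=atz(w,d["position"],float(z)); print(n,round(d["p"],2),np.round(d["position"],1),np.round(X,4),"tool delta",np.round(Rm.T@(X-s["tcp_pos"]),4))
E
python3 look.py w1.png cap_mid=.236 jug_mouth=.237 jug=0
python3 - <<'E'
from h import *
t=cam("top");w=cam("wrist");s=cam("scene")
P=[(p,place_of(p,"cap_mid")) for p in (w,t,s)]
for p,l in P[1:]:
  for d in l: print(tri(ray(w,P[0][1][0]["position"]),ray(p,d["position"])))
m=masks_of(w,"cap_mid")[0]; ys,xs=np.nonzero(m["region"]); print(m["p"],xs.min(),xs.max(),ys.min(),ys.max())
E
```

```text
2.55 [0.5225 0.2307 0.3417] q [-0.76  0.12  0.33  1.39 -0.04  1.63  0.9 ] F [ 0.2 -1.1 -0. ]
[[-0.971  0.24   0.003]
 [ 0.24   0.971 -0.002]
 [-0.004 -0.001 -1.   ]]
cap_mid 0.96 [234.7  69.4] [0.3934 0.1947 0.236 ] tool delta [ 0.117  -0.0658  0.1054]
cap_mid 0.93 [302. 246.] [0.5369 0.2077 0.236 ] tool delta [-0.0191 -0.0187  0.1058]
cap_mid 0.93 [181.4 247.2] [0.5136 0.1096 0.236 ] tool delta [-0.0201 -0.1195  0.1059]
(array([0.56236098, 0.01431679, 0.03306584]), [np.float64(0.002803317218618479), np.float64(0.0028033172186183804)])
(array([0.42484116, 0.14408646, 0.36050416]), [np.float64(0.06511355079738519), np.float64(0.06511355079738519)])
(array([ 0.69629536, -0.31341806, -0.64262088]), [np.float64(0.01868515020473528), np.float64(0.01868515020473514)])
(array([0.56132494, 0.00606369, 0.0207664 ]), [np.float64(0.0020953146269137328), np.float64(0.0020953146269136348)])
(array([0.53552434, 0.16261068, 0.26019195]), [np.float64(0.047781125667379486), np.float64(0.047781125667379624)])
(array([0.53045558, 0.08083509, 0.1673696 ]), [np.float64(0.0032094395390451303), np.float64(0.0032094395390451485)])
(array([ 0.63262043,  0.028001  , -0.06958145]), [np.float64(0.07853097870249498), np.float64(0.07853097870249495)])
0.77 151 200 227 272
```

View pics/w1.png

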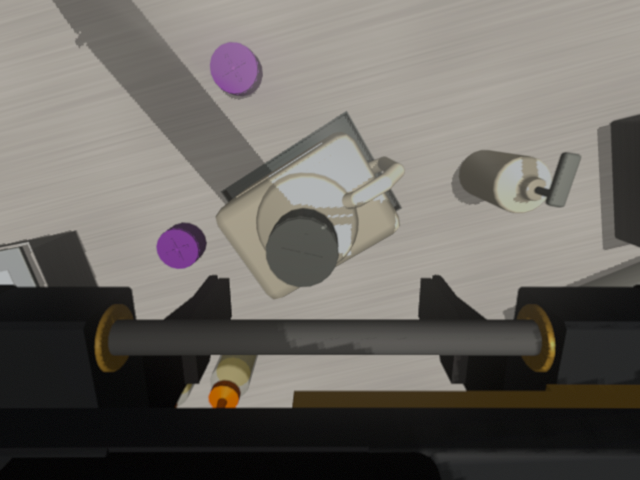

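Emit:
move_arm(
  targets=[
    [[0,0,0],[-0.0136,-0.0348,0],1],
    [[0,0,0],[-0.0136,-0.0348,0],1],
    [[0,0,0],[-0.0136,-0.0348,0],1],
    [[0,0,0],[-0.0136,-0.0348,0],1],
    [[0,0,0],[-0.0136,-0.0348,0],1],
    [[0,0,0],[-0.0136,-0.0348,0],1],
    [[0,0,0],[-0.0136,-0.0348,0],1],
    [[0,0,0],[-0.0136,-0.0348,0],1],
  ],
  force=20,
)

```text
time_s: 3.9
tcp_pos: [0.5603, -0.0605, 0.3411]
tool_rot: [0.364, 3.12, 0.001]
force: [1.0, 0.2, -0.1]
finger_gap: 0.359
grip_force: 0.0
```

Emit:
move_arm(
  targets=[
    [[0,0,0],[-0.0136,-0.0348,0.03],1],
    [[0,0,0],[-0.0136,-0.0348,0.03],1],
    [[0,0,0],[-0.0136,-0.0348,0.03],1],
    [[0,0,0],[-0.0136,-0.0348,0.03],1],
    [[0,0,0],[0,0,0.02],1],
    [[0,0,0],[0,0,0],1],
    [[0,0,0],[0,0,0],1],
  ],
)

```text
time_s: 4.6
tcp_pos: [0.5815, -0.2061, 0.2012]
tool_rot: [-0.363, -3.121, -0.001]
force: [0.5, 0.3, 0.1]
finger_gap: 0.005
grip_force: 0.0
```

```bash
python3 look.py w2.png lid_top=.112; python3 - <<'E'
from h import *
t=cam("top");w=cam("scene")
for d in place_of(t,"lid_top")[:1]+place_of(t,"pan")[:1]: print(d["p"],atz(t,d["position"],.112))
for d in place_of(w,"lid_top")[:1]: print(d["p"],atz(w,d["position"],.112))
E
```

```text
4.6 [ 0.5815 -0.2061  0.2012] q [-0.24  0.28  0.66  1.54 -0.17  1.39  1.77] F [0.5 0.3 0.1]
[[-0.973  0.229  0.   ]
 [ 0.229  0.973  0.001]
 [ 0.     0.001 -1.   ]]
lid_top 0.79 [307.4 223.8] [ 0.5745 -0.2179  0.112 ] tool delta [ 0.0041 -0.0132  0.0892]
0.9 [ 0.57696392 -0.21414922  0.112     ]
0.97 [ 0.56554879 -0.19769182  0.112     ]
0.68 [ 0.58118478 -0.21289014  0.112     ]
```

Emit:
move_arm(
  targets=[
    [[0,0,0],[0.004,-0.01,0.025],1],
    [[0,0,0],[0,0,0.025],1],
    [[0,0,0],[0,0,0.02],1],
    [[0,0,0],[0,0,0.01],1],
    [[0,0,0],[0,0,0.003],1],
    [[0,0,0],[0,0,0.003],1],
    [[0,0,0],[0,0,0.003],1],
    [[0,0,0],[0,0,0.002],1],
  ],
)

```text
time_s: 5.75
tcp_pos: [0.5755, -0.2161, 0.1105]
tool_rot: [0.364, 3.119, -0.0]
force: [0.2, -1.0, 0.3]
finger_gap: 0.006
grip_force: 0.0
```

Emit:
move_arm(
  targets=[
    [[0,0,0],[0,0,0.001],1],
    [[0,0,0],[0,0,0.001],1],
    [[0,0,0],[0,0,0.001],1],
    [[0,0,0],[0,0,0.001],1],
    [[0,0,0],[0,0,0],1],
  ],
)

```text
time_s: 6.25
tcp_pos: [0.5748, -0.216, 0.1057]
tool_rot: [-0.365, -3.12, -0.0]
force: [0.5, 0.7, -0.0]
finger_gap: 0.004
grip_force: 0.0
```

Emit:
move_arm(
  targets=[
    [[0,0,0],[0,0,0.001],1],
    [[0,0,0],[0,0,0],1],
  ],
)

```text
time_s: 6.45
tcp_pos: [0.5748, -0.216, 0.1047]
tool_rot: [-0.365, -3.12, -0.0]
force: [0.4, 0.3, -0.0]
finger_gap: 0.005
grip_force: 0.0
```

Emit:
move_arm(
  targets=[
    [[0,0,0],[0,0,0.001],1],
    [[0,0,0],[0,0,0],1],
  ],
)

```text
time_s: 6.65
tcp_pos: [0.5748, -0.216, 0.1037]
tool_rot: [-0.365, -3.12, -0.0]
force: [-0.8, -0.3, -0.5]
finger_gap: -0.0
grip_force: 0.0
```

```bash
python3 - <<'E'
from h import *
s=state();print(s["force"],s["tcp_pos"],s["joint_efforts"])
w=cam("wrist");t=cam("scene")
a=w["pixels"]
b=cv2.resize(t["pixels"][220:360,170:330],(640,560))
cv2.imwrite("pics/lid.png",cv2.resize(np.vstack([a,b])[:,:,::-1],(360,585)))
E
```

```text
[-0.82121596 -0.25455931 -0.48848815] [ 0.57482746 -0.2159717   0.10369886] [ 2.52363703e-02 -4.10607469e+01  6.68510869e+00 -2.91249973e+01
  6.24877447e-02  4.64417471e-02  3.02720771e-03]
```

View pics/lid.png

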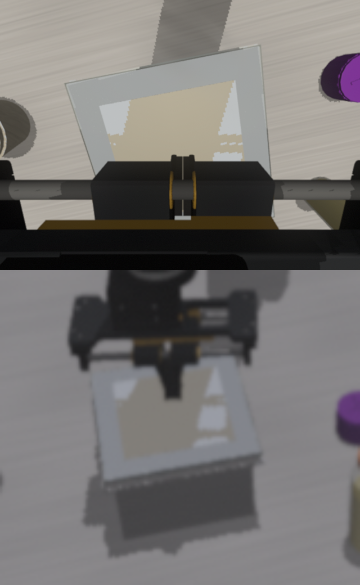

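The closed fingertips are over the lid, within its white middle, and no contact force shows yet. I'll continue down in small steps.

Emit:
move_arm(
  targets=[
    [[0,0,0],[0,0,0.001],1],
    [[0,0,0],[0,0,0.001],1],
    [[0,0,0],[0,0,0],1],
  ],
)

```text
time_s: 7.05
tcp_pos: [0.5748, -0.216, 0.1016]
tool_rot: [-0.365, -3.12, -0.0]
force: [0.7, 0.7, -0.8]
finger_gap: 0.008
grip_force: 0.0
```

Emit:
move_arm(
  targets=[
    [[0,0,0],[0,0,0.001],1],
    [[0,0,0],[0,0,0.001],1],
    [[0,0,0],[0,0,0],1],
  ],
)

```text
time_s: 7.35
tcp_pos: [0.5748, -0.2159, 0.0997]
tool_rot: [-0.365, -3.12, -0.0]
force: [-0.4, 0.7, 0.2]
finger_gap: 0.004
grip_force: 0.0
```

Emit:
move_arm(
  targets=[
    [[0,0,0],[0,0,0.001],1],
    [[0,0,0],[0,0,0.001],1],
    [[0,0,0],[0,0,0],1],
  ],
)

```text
time_s: 7.65
tcp_pos: [0.5748, -0.216, 0.0977]
tool_rot: [-0.365, -3.12, -0.0]
force: [0.4, -0.2, 0.2]
finger_gap: 0.007
grip_force: 0.0
```

```bash
python3 - <<'E'
from h import *
s=state();print(s["force"],s["tcp_pos"],s["joint_efforts"],s["ft_torque"])
w=cam("wrist");t=cam("scene")
b=cv2.resize(t["pixels"][230:300,190:300],(770,490),interpolation=cv2.INTER_CUBIC)
cv2.imwrite("pics/lid2.png",b[:,:,::-1])
E
```

```text
[ 0.37976859 -0.23156718  0.18115254] [ 0.57482933 -0.21597174  0.09767808] [ 2.38163030e-02 -4.12232959e+01  6.76534921e+00 -2.89603508e+01
  6.19303202e-02  4.68529074e-02  3.44193642e-03] [-0.04138183  0.03327406 -0.00795759]
```

View pics/lid2.png

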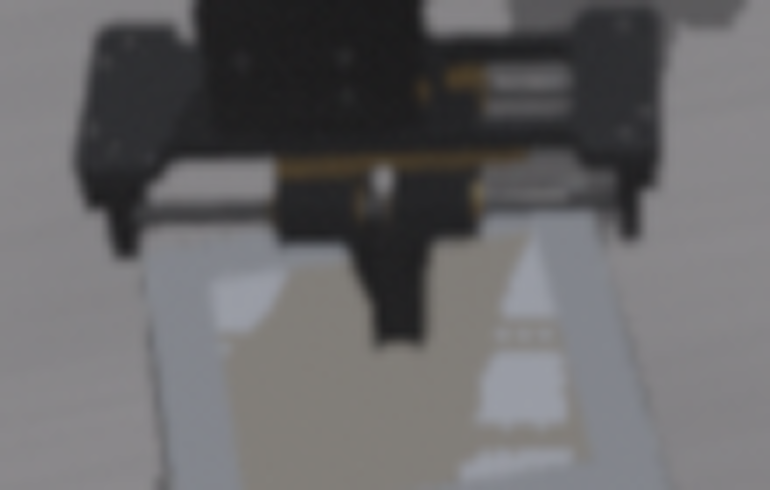

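```bash
cat >> h.py <<'E'
def proj(p,X):
    f=240/np.tan(np.radians(p["vfov"])/2); K=np.array([[f,0,p["cx"]],[0,f,p["cy"]],[0,0,1.]])
    Y=np.linalg.inv(p["T"])[:3]@np.append(X,1)
    return cv2.projectPoints(Y[None],np.zeros(3),np.zeros(3),K,np.array([p["k1"],0,0,0,0.]))[0].ravel()
E
python3 - <<'E'
from h import *
t=cam("scene")
x=state()["tcp_pos"];print(x)
for dz in (0,.005,.01,.02): print(dz,proj(t,x+[0,0,dz]))
# lid corners: fit height by known size
o=[]
for z in (.09,.1,.106,.115):
    print(z,[np.round(proj(t,np.array([.577,-.214,0])+[0,0,z]),1)])
m=masks_of(t,"lid_top")[0]["region"];c=max(cv2.findContours(m.astype('u1'),0,2)[0],key=cv2.contourArea)
print(cv2.approxPolyDP(c,5,True).reshape(-1,2))
E
```

```text
[ 0.57492804 -0.21602089  0.09786809]
0 [247.73816125 286.25956779]
0.005 [247.57548058 284.88150485]
0.01 [247.41189519 283.4954723 ]
0.02 [247.0819809  280.69922836]
0.09 [array([248.9, 288.8])]
0.1 [array([248.6, 286.1])]
0.106 [array([248.4, 284.4])]
0.115 [array([248.1, 281.9])]
[[275 261]
 [253 264]
 [249 279]
 [236 264]
 [211 265]
 [216 313]
 [284 302]]
```

The fingertip edge is at scene pixel (247,279.5), about 15–20 mm higher than the reported TCP projects. The tips are therefore still above the lid, so I'll keep feeling downward.

Emit:
move_arm(
  targets=[
    [[0,0,0],[0,0,0.002],1],
    [[0,0,0],[0,0,0.002],1],
    [[0,0,0],[0,0,0],1],
  ],
)

```text
time_s: 8.15
tcp_pos: [0.5746, -0.2159, 0.0934]
tool_rot: [-0.365, -3.12, -0.0]
force: [0.2, 0.3, -0.0]
finger_gap: 0.003
grip_force: 0.0
```

Emit:
move_arm(
  targets=[
    [[0,0,0],[0,0,0.002],1],
    [[0,0,0],[0,0,0],1],
  ],
)

```text
time_s: 8.35
tcp_pos: [0.5747, -0.2159, 0.0915]
tool_rot: [-0.365, -3.12, -0.0]
force: [-1.2, -0.6, -0.1]
finger_gap: 0.005
grip_force: 0.0
```

Emit:
move_arm(
  targets=[
    [[0,0,0],[0,0,0.002],1],
    [[0,0,0],[0,0,0],1],
  ],
)

```text
time_s: 8.55
tcp_pos: [0.5747, -0.216, 0.0896]
tool_rot: [-0.365, -3.12, -0.0]
force: [0.2, 0.2, -0.0]
finger_gap: 0.007
grip_force: 0.0
```

Emit:
move_arm(
  targets=[
    [[0,0,0],[0,0,0.002],1],
    [[0,0,0],[0,0,0],1],
  ],
)

```text
time_s: 8.75
tcp_pos: [0.5748, -0.2159, 0.0876]
tool_rot: [-0.365, -3.12, -0.0]
force: [-0.0, -0.5, -1.3]
finger_gap: 0.004
grip_force: 0.0
```

Emit:
move_arm(
  targets=[
    [[0,0,0],[0,0,0.002],1],
    [[0,0,0],[0,0,0],1],
  ],
)

```text
time_s: 8.95
tcp_pos: [0.5747, -0.2159, 0.0856]
tool_rot: [-0.365, -3.12, -0.0]
force: [0.1, 1.0, -0.1]
finger_gap: 0.004
grip_force: 0.0
```

```bash
python3 - <<'E'
from h import *
t=cam("scene");print(state()["tcp_pos"],state()["force"]);p0=cv2.imread("pics/scene0.png")[230:330,190:300]
b=t["pixels"][230:330,190:300,::-1]
cv2.imwrite("pics/lid3.png",cv2.resize(np.hstack([p0,b]),(792,360),interpolation=cv2.INTER_CUBIC))
E
```

```text
[ 0.57480689 -0.21594123  0.08567584] [-0.29444454  0.62819057 -0.49024942]
```

View pics/lid3.png

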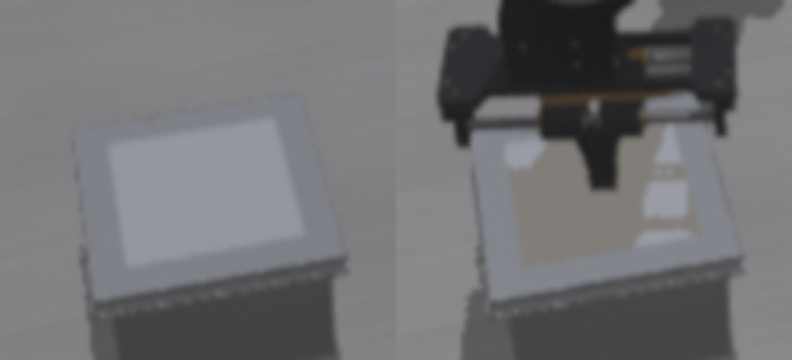

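```bash
python3 - <<'E'
from h import *
w=cam("wrist");save(w,"w3.png");s=state()
a=cv2.imread("pics/w2.png")[200:420,200:440];b=w["pixels"][200:420,200:440,::-1]
sc=cam("scene")["pixels"][225:295,190:300,::-1]
top=np.hstack([a,b]); top=cv2.resize(top,(780,358))
cv2.imwrite("pics/cmp.png",top)
for i in (a,b):
    g=cv2.cvtColor(i,6); print([int(v) for v in g[40:120:4,117]])
m=w["mount"];
for x in(0,.0095,-.0095):
  for dz in(0,-.02,-.03):
    P=np.linalg.inv(m)@[x,0,dz,1]; f=240/np.tan(np.radians(w["vfov"])/2); print(x,dz,P[1]/P[2]*f+w["cy"])
E
```

```text
[172, 172, 171, 170, 171, 170, 170, 169, 169, 165, 39, 38, 36, 34, 34, 32, 30, 28, 27, 26]
[169, 168, 169, 168, 168, 167, 167, 167, 166, 162, 37, 36, 35, 33, 32, 29, 29, 26, 25, 24]
0 0 270.0944002180741
0 -0.02 284.3394975752114
0 -0.03 292.5800045198782
0.0095 0 253.86965008111994
0.0095 -0.02 266.674923140343
0.0095 -0.03 274.09705852347685
-0.0095 0 285.92406012312654
-0.0095 -0.02 301.5317191065597
-0.0095 -0.03 310.5432193091548
```

View pics/cmp.png

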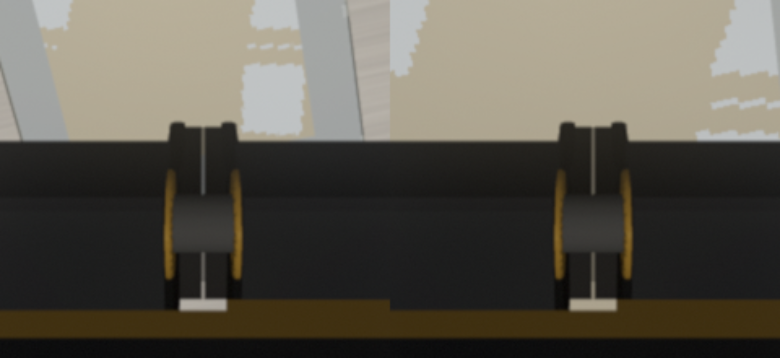

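Emit:
move_arm(
  targets=[
    [[0,0,0],[0,0,0.002],1],
    [[0,0,0],[0,0,0],1],
  ],
)

```text
time_s: 9.3
tcp_pos: [0.5747, -0.2159, 0.0836]
tool_rot: [-0.365, -3.12, -0.0]
force: [-0.1, -0.3, -0.4]
finger_gap: 0.003
grip_force: 0.0
```

Emit:
move_arm(
  targets=[
    [[0,0,0],[0,0,0.002],1],
    [[0,0,0],[0,0,0],1],
  ],
)

```text
time_s: 9.5
tcp_pos: [0.5747, -0.2159, 0.0815]
tool_rot: [-0.365, -3.12, -0.0]
force: [-0.6, 0.6, -0.0]
finger_gap: 0.004
grip_force: 0.0
```

Emit:
move_arm(
  targets=[
    [[0,0,0],[0,0,0.002],1],
    [[0,0,0],[0,0,0],1],
  ],
)

```text
time_s: 9.7
tcp_pos: [0.5747, -0.2159, 0.0795]
tool_rot: [-0.365, -3.12, -0.0]
force: [-0.3, 1.2, 0.2]
finger_gap: 0.004
grip_force: 0.0
```

Emit:
move_arm(
  targets=[
    [[0,0,0],[0,0,0.002],1],
    [[0,0,0],[0,0,0],1],
  ],
)

```text
time_s: 9.9
tcp_pos: [0.5749, -0.216, 0.0777]
tool_rot: [0.365, 3.12, 0.0]
force: [0.1, 0.2, -0.1]
finger_gap: 0.006
grip_force: 0.0
```

```bash
python3 - <<'E'
from h import *
t=cam("scene");s=state();x=s["tcp_pos"];g=cv2.cvtColor(t["pixels"],7)
print(g[272:296,246:250].tolist())
for z in(.0777,.095,.106,.110,.115,.12):
    print(z,[np.round(proj(t,np.array([x[0]+d,x[1],z])),1).tolist() for d in(0,.0095)])
E
```

```text
[[33, 32, 32, 31], [33, 33, 31, 32], [34, 33, 33, 32], [32, 32, 33, 34], [33, 32, 33, 33], [32, 33, 33, 33], [33, 32, 33, 32], [33, 35, 33, 33], [33, 34, 33, 34], [33, 34, 34, 35], [34, 35, 35, 35], [39, 43, 44, 43], [67, 75, 76, 72], [104, 108, 109, 107], [121, 123, 124, 122], [126, 126, 126, 126], [126, 126, 126, 125], [126, 126, 126, 126], [126, 126, 126, 126], [126, 126, 126, 126], [126, 126, 126, 126], [126, 126, 126, 127], [126, 127, 126, 126], [126, 126, 126, 126]]
0.0777 [[248.4, 291.7], [249.1, 294.3]]
0.095 [[247.8, 287.0], [248.6, 289.6]]
0.106 [[247.5, 284.0], [248.2, 286.6]]
0.11 [[247.3, 282.9], [248.1, 285.5]]
0.115 [[247.2, 281.5], [247.9, 284.1]]
0.12 [[247.0, 280.1], [247.8, 282.7]]
```

Emit:
move_arm(
  targets=[
    [[0,0,0],[0,0,0.0015],1],
    [[0,0,0],[0,0,0],1],
  ],
)

```text
time_s: 10.15
tcp_pos: [0.575, -0.216, 0.0769]
tool_rot: [0.365, 3.12, 0.0]
force: [-2.6, 0.2, 2.7]
finger_gap: 0.005
grip_force: 2.0
```

Emit:
move_arm(
  targets=[
    [[0,0,0],[0,0,0.0015],1],
    [[0,0,0],[0,0,0],1],
  ],
)

```text
time_s: 10.35
tcp_pos: [0.575, -0.216, 0.0754]
tool_rot: [0.365, 3.12, 0.001]
force: [-2.1, 0.9, 4.9]
finger_gap: 0.004
grip_force: 2.3
```

Emit:
move_arm(
  targets=[
    [[0,0,0],[0,0,0.0015],1],
    [[0,0,0],[0,0,0],1],
  ],
)

```text
time_s: 10.55
tcp_pos: [0.575, -0.216, 0.0739]
tool_rot: [0.365, 3.12, 0.001]
force: [-1.9, 0.1, 5.1]
finger_gap: 0.007
grip_force: 2.4
```

Emit:
move_arm(
  targets=[
    [[0,0,0],[0,0,0.0015],1],
    [[0,0,0],[0,0,0],1],
  ],
)

```text
time_s: 10.75
tcp_pos: [0.575, -0.216, 0.0724]
tool_rot: [0.365, 3.12, 0.0]
force: [-1.8, 0.9, 5.0]
finger_gap: 0.001
grip_force: 2.4
```

Contact: the lid is sliding under about 5 N. I'll press on to the hard stop.

Emit:
move_arm(
  targets=[
    [[0,0,0],[0,0,0.0015],1],
    [[0,0,0],[0,0,0],1],
  ],
)

```text
time_s: 10.95
tcp_pos: [0.575, -0.2161, 0.0709]
tool_rot: [0.365, 3.12, 0.001]
force: [-2.1, 0.1, 4.2]
finger_gap: 0.005
grip_force: 2.4
```

Emit:
move_arm(
  targets=[
    [[0,0,0],[0,0,0.0015],1],
    [[0,0,0],[0,0,0],1],
  ],
)

```text
time_s: 11.15
tcp_pos: [0.575, -0.216, 0.0697]
tool_rot: [0.365, 3.12, 0.001]
force: [-2.1, 1.5, 6.7]
finger_gap: 0.005
grip_force: 3.5
```

Emit:
move_arm(
  targets=[
    [[0,0,0],[0,0,0.001],1],
    [[0,0,0],[0,0,0],1],
  ],
)

```text
time_s: 11.35
tcp_pos: [0.575, -0.216, 0.0697]
tool_rot: [0.365, 3.12, 0.002]
force: [-4.3, 2.1, 12.8]
finger_gap: 0.004
grip_force: 6.1
```

Emit:
move_arm(
  targets=[
    [[0,0,0],[0,0,0.001],1],
    [[0,0,0],[0,0,0],1],
  ],
)

```text
time_s: 11.55
tcp_pos: [0.5751, -0.216, 0.0696]
tool_rot: [0.365, 3.12, 0.002]
force: [-6.7, 2.3, 17.2]
finger_gap: 0.003
grip_force: 8.7
```

The lid hit its hard stop with the reported TCP at z = 0.0697, at 17 N. The stop is at 106 mm, so the real fingertips are about 36 mm behind the reported TCP, and I'll allow for that from now on. Next I raise and go to the cap.

Emit:
move_arm(
  targets=[
    [[0,0,0],[0,0,-0.03],1],
    [[0,0,0],[0,0,-0.05],0],
    [[0,0,0],[0,0,-0.05],-1],
    [[0,0,0],[0,0,-0.05],-1],
    [[0,0,0],[0,0,-0.05],-1],
    [[0,0,0],[0.0109,0.0336,-0.02],-1],
    [[0,0,0],[0.0109,0.0336,0],-1],
    [[0,0,0],[0.0109,0.0336,0],-1],
  ],
)

```text
time_s: 12.35
tcp_pos: [0.5667, -0.1097, 0.3176]
tool_rot: [0.366, 3.118, 0.0]
force: [-0.0, 0.3, 0.1]
finger_gap: 0.557
grip_force: 0.0
```

Emit:
move_arm(
  targets=[
    [[0,0,0],[0.0109,0.0336,0],-1],
    [[0,0,0],[0.0109,0.0336,0],-1],
    [[0,0,0],[0.0109,0.0336,0],-1],
    [[0,0,0],[0.0109,0.0336,0],-1],
    [[0,0,0],[0.0109,0.0336,0],-1],
    [[0,0,0],[0.0109,0.0336,0],-1],
    [[0,0,0],[0.0109,0.0336,0],-1],
    [[0,0,0],[0.0109,0.0336,0],-1],
  ],
)

```text
time_s: 13.15
tcp_pos: [0.5433, 0.1727, 0.3166]
tool_rot: [0.365, 3.12, 0.0]
force: [0.5, 0.7, 0.2]
finger_gap: 0.998
grip_force: 0.0
```

Emit:
move_arm(
  targets=[
    [[0,0,0],[0.0109,0.0336,0],-1],
    [[0,0,0],[0,0,0],-1],
    [[0,0,0],[0,0,0],-1],
  ],
)

```text
time_s: 13.45
tcp_pos: [0.5404, 0.2072, 0.3161]
tool_rot: [-0.362, -3.12, 0.002]
force: [0.2, -0.9, -0.0]
finger_gap: 1.004
grip_force: 0.0
```

```bash
python3 look.py w4.png cap_mid=.236 jug_mouth=.236; python3 - <<'E'
from h import *
s=state();Rm=R.from_rotvec(s["tool_rot"]).as_matrix()
w=cam("wrist");t=cam("top");c=cam("scene")
def grey(p):
    out=[]
    for m in masks_of(p,"cap_mid"):
        px=p["pixels"][m["region"]].mean(0); sat=px.max()-px.min()
        ys,xs=np.nonzero(m["region"]); out.append((round(m["p"],2),round(sat),np.round(m["position"],1).tolist(),int(xs.min()),int(xs.max()),int(ys.min()),int(ys.max())))
    return out
L={}
for n,p in(("w",w),("t",t),("c",c)):
    print(n,grey(p)); L[n]=[d["position"] for d in place_of(p,"cap_mid")]; print(np.round(L[n],1).tolist())
def near(n,p):
    return min(L[n],key=lambda u:np.linalg.norm(atz(p,u,.236)[:2]-[.543,.207]))
rs={n:ray(p,near(n,p)) for n,p in(("w",w),("t",t),("c",c))}
for a,b in("wt","wc","tc"):
    x,e=tri(rs[a],rs[b]); print(a,b,np.round(x,4),np.round(e,4))
print("jug", [np.round(atz(c,d["position"],0.004),3) for d in place_of(c,"jug")[:1]])
E
```

```text
13.45 [0.5404 0.2072 0.3161] q [-0.74  0.14  0.38  1.43 -0.05  1.59  0.97] F [ 0.2 -0.9 -0. ]
[[-0.973  0.229 -0.001]
 [ 0.229  0.973 -0.001]
 [ 0.    -0.001 -1.   ]]
cap_mid 0.95 [248.4  46.5] [0.4045 0.1874 0.236 ] tool delta [ 0.1277 -0.0503  0.0802]
cap_mid 0.8 [325.4 229.3] [0.5385 0.2084 0.236 ] tool delta [0.0021 0.0008 0.0801]
cap_mid 0.79 [184.6 239.3] [0.5216 0.1023 0.236 ] tool delta [-0.0057 -0.1063  0.0802]
w [(0.82, 53, [245.7, 44.9], 221, 275, 14, 74), (0.58, 65, [187.5, 234.8], 161, 212, 210, 257)]
[[323.9, 229.0], [188.0, 235.1], [247.3, 46.1]]
t [(0.87, 76, [235.4, 327.1], 221, 247, 316, 340), (0.71, 79, [293.6, 244.5], 283, 307, 233, 258), (0.46, 3, [199.8, 254.7], 194, 205, 250, 258)]
[[235.1, 324.5], [293.7, 244.5], [200.9, 241.0]]
c [(0.97, 42, [327.9, 283.3], 319, 340, 273, 297), (0.63, 2, [401.1, 208.9], 391, 413, 195, 219)]
[[354.9, 235.6], [331.1, 343.4], [327.8, 286.0], [401.7, 208.0]]
w t [0.541  0.2066 0.2393] [0.0032 0.0032]
w c [0.5413 0.207  0.2323] [0.0027 0.0027]
t c [0.5442 0.2089 0.2338] [0.0004 0.0004]
jug [array([0.555, 0.204, 0.004])]
```

View pics/w4.png

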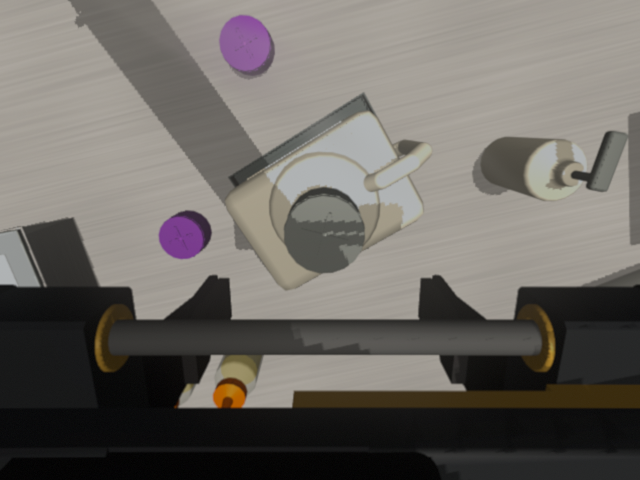

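The wrist view shows the grey cap at pixel (325,230), centred between the open fingers, with clear space around them. Triangulation puts it at about (0.542, 0.207, 0.235), which matches the expected height. Descending around it.

Emit:
move_arm(
  targets=[
    [[0,0,0],[-0.001,0,0.03],-1],
    [[0,0,0],[0,0,0.03],-1],
    [[0,0,0],[0,0,0.02],-1],
    [[0,0,0],[0,0,0.015],-1],
    [[0,0,0],[0,0,0.015],-1],
    [[0,0,0],[0,0,0.012],-1],
    [[0,0,0],[0,0,0.01],-1],
    [[0,0,0],[0,0,0],-1],
  ],
)

```text
time_s: 14.9
tcp_pos: [0.541, 0.206, 0.1835]
tool_rot: [-0.365, -3.119, 0.002]
force: [0.4, 0.3, 0.1]
finger_gap: 1.0
grip_force: 0.0
```

Emit:
move_arm(
  targets=[
    [[0,0,0],[0,0,0],0.5],
    [[0,0,0],[0,0,0],1],
    [[0,0,0],[0,0,0],1],
    [[0,0,0],[0,0,0],1],
    [[0,0,0],[0,0,0],1],
    [[0,0,0],[0,0,0],1],
  ],
  force=30,
)

```text
time_s: 15.5
tcp_pos: [0.5418, 0.2063, 0.1852]
tool_rot: [0.365, 3.12, 0.001]
force: [0.6, -1.2, 0.4]
finger_gap: 0.662
grip_force: 30.0
```

Emit:
move_arm(
  targets=[
    [[0,0,0],[0,0,0.002],1],
    [[0,0,0],[0,0,0.002],1],
    [[0,0,0],[0,0,0.002],1],
    [[0,0,0],[0,0,0.002],1],
    [[0,0,0],[0,0,0.001],1],
    [[0,0,0],[0,0,0],1],
  ],
  force=45,
)

```text
time_s: 16.1
tcp_pos: [0.5419, 0.2064, 0.1784]
tool_rot: [0.365, 3.119, 0.003]
force: [-4.0, -1.3, 11.8]
finger_gap: 0.66
grip_force: 45.0
```

Emit:
move_arm(
  targets=[
    [[0,0,0],[0,0,0.0015],1],
    [[0,0,0],[0,0,0],1],
    [[0,0,0],[0,0,0],1],
  ],
)

```text
time_s: 16.4
tcp_pos: [0.542, 0.2064, 0.1773]
tool_rot: [0.365, 3.119, 0.003]
force: [-4.5, -2.2, 13.5]
finger_gap: 0.662
grip_force: 45.0
```

Emit:
move_arm(
  targets=[
    [[0,0,-4],[0,0,0.0005],1],
    [[0,0,-6],[0,0,0],1],
    [[0,0,-6],[0,0,0],1],
    [[0,0,-6],[0,0,0],1],
    [[0,0,-6],[0,0,0],1],
    [[0,0,-6],[0,0,0],1],
  ],
)

```text
time_s: 17.0
tcp_pos: [0.5435, 0.2082, 0.1776]
tool_rot: [-0.57, 3.083, 0.005]
force: [-0.0, 1.2, 12.4]
finger_gap: 0.666
grip_force: 45.0
```

Emit:
move_arm(
  targets=[
    [[0,0,-6],[0,0,0.0005],1],
    [[0,0,-6],[0,0,0],1],
    [[0,0,-6],[0,0,0],1],
    [[0,0,-6],[0,0,0],1],
    [[0,0,-6],[0,0,0],1],
    [[0,0,-4],[0,0,0],1],
    [[0,0,0],[0,0,0],1],
    [[0,0,0],[0,0,0],1],
  ],
)

```text
time_s: 17.8
tcp_pos: [0.5423, 0.2095, 0.177]
tool_rot: [-1.443, 2.784, 0.005]
force: [-2.1, 4.3, 13.7]
finger_gap: 0.662
grip_force: 45.0
```

```bash
python3 - <<'E'
from h import *
s=state();print({k:np.round(s[k],3) for k in("qpos","force","ft_torque","tcp_pos")}); a=R.from_rotvec([.365,3.12,.001]);print((a.inv()*R.from_rotvec(s["tool_rot"])).as_rotvec())
E
```

```text
{'qpos': array([-0.647,  0.174,  0.266,  1.656, -0.051,  1.313,  2.155]), 'force': array([-2.073,  4.257, 13.685]), 'ft_torque': array([0.611, 0.923, 0.111]), 'tcp_pos': array([0.542, 0.21 , 0.177])}
[-0.00372895 -0.0049441  -1.1892667 ]
```

Emit:
move_arm(
  targets=[
    [[0,0,0],[0,0,-0.004],1],
    [[0,0,0],[0,0,-0.004],1],
    [[0,0,0],[0,0,-0.004],1],
    [[0,0,0],[0,0,-0.004],1],
    [[0,0,0],[0,0,0],1],
  ],
)

```text
time_s: 18.3
tcp_pos: [0.5407, 0.2081, 0.1894]
tool_rot: [1.444, -2.79, -0.004]
force: [-2.4, 5.4, 2.2]
finger_gap: 0.662
grip_force: 45.0
```

Emit:
move_arm(
  targets=[
    [[0,0,0],[0,0,-0.005],1],
    [[0,0,0],[0,0,-0.005],1],
    [[0,0,0],[0,0,0],1],
  ],
)

```text
time_s: 18.6
tcp_pos: [0.5409, 0.2078, 0.1992]
tool_rot: [1.444, -2.79, -0.003]
force: [-1.0, 4.7, 0.8]
finger_gap: 0.659
grip_force: 45.0
```

Emit:
move_arm(
  targets=[
    [[0,0,0],[0,0,-0.008],1],
    [[0,0,0],[0,0,-0.012],1],
    [[0,0,0],[0,0,-0.015],1],
    [[0,0,0],[0,0,-0.015],1],
    [[0,0,0],[0,0,-0.012],1],
    [[0,0,0],[0,0,0],1],
    [[0,0,0],[0,0,0],1],
    [[0,0,0],[0,0,0],1],
  ],
)

```text
time_s: 19.4
tcp_pos: [0.5412, 0.2061, 0.2606]
tool_rot: [1.442, -2.79, -0.0]
force: [0.8, 0.7, -0.8]
finger_gap: 0.662
grip_force: 45.0
```

```bash
python3 - <<'E'
from h import *
w=cam("wrist");t=cam("scene");s=state();print(s["tcp_pos"],s["force"],s["grip_force"],s["finger_gap"])
print([(round(d["p"],2),np.round(d["position"],1)) for d in place_of(t,"cap_mid")+place_of(t,"jug_mouth")])
print(proj(t,s["tcp_pos"]+[0,0,.052]))
b=cv2.resize(t["pixels"][140:300,320:500],(600,533),interpolation=cv2.INTER_CUBIC)
cv2.imwrite("pics/fin.png",b[:,:,::-1])
E
```

```text
[0.54114823 0.20610532 0.26050774] [ 0.64763224  0.18144985 -0.76694782] 44.99992139376445 0.6592683502223771
[(0.86, array([328.3, 286.5])), (0.73, array([403.5, 183.4])), (0.59, array([352.8, 231.5])), (0.69, array([401. , 206.6])), (0.42, array([406.6, 185. ]))]
[404.73404665 182.05969686]
```

View pics/fin.png

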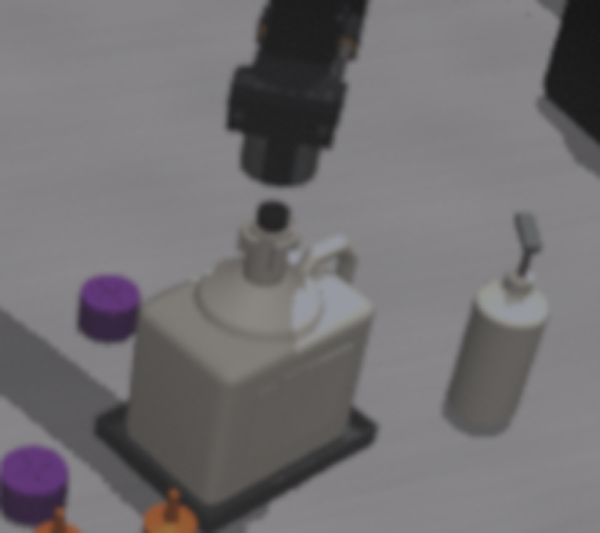

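The cap, at crop pixel (280,155), is held upright and well clear of the open neck at (272,215). The bottles are undisturbed, so I'm handing in.

```bash
python3 -c "
from station import *
print(close_job())"
```

```text
the job is handed in; nothing more can be done
None
```

The job is handed in at about 19 s of 58 s: the pan lid was pressed to its hard stop, and the grey cap was pressed, twisted 1.19 rad counter-clockwise and lifted off. It was held upright about 7 cm above the jug's mouth, with no bottles or cups touched; `close_job()` returned no verdict.

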